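Lock the sealer's tape head and hold its feed knob on the third click

ROBOT

A 7-joint arm with a two-finger parallel gripper is mounted at the origin on the work surface. World frame = base frame: x ahead of the robot, y to its left, z up, the work surface at z = 0. Lengths are in m, angles in rad, forces in N, time in s.
With the tool pointing down it reaches from about 0.4 to 0.875 m from the base axis. Payload 19.3 kg.
Tool frame: the origin (TCP) lies on the centre line of the jaws, within the pads' length; the fingertips stand 14 mm ahead of it and the grasp point (between the pads) lies 5 mm behind it; x points along the fingers, y is the direction in which the jaws open and shut, and the axes are right-handed (so a half turn about x gives the same grasp; the last joint's range is limited). The gripper opens to 85 mm and grips with 20 to 120 N. Pads are 22 mm wide; open, the fingers measure 114 mm over their backs; the gripper's body (76 mm by 85 mm) begins 54 mm behind the grasp point. The pads swing forward as they close: fully open they stand 13 mm farther back than shut.
Start: joints at [-1.23, 0.521, -0.036, 1.599, 0.021, 1.021, -0.113], TCP at [0.25, 0.573, 0.245] pointing down, gripper open.
Joint ranges: [-2.91, 2.91], [-0.3, 2.13], [-1.5, 1.42], [0.17, 2.43], [-1.26, 4.41], [0.16, 1.93], [-2.52, 2.52]. Speed limits (rad/s): [1.89, 1.89, 2.39, 2.39, 3.01, 3.01, 3.01].

INTERFACE

Orientations are given as [roll, pitch, yaw] about the fixed x, y, z axes, in that order (R = Rz(yaw) Ry(pitch) Rx(roll)).
In Python, from workcell import monitor, optics, bot gives the robot as it stands.
- The arm moves only by the tool arm_command, never from a script. Its arguments are lists of equal length, an entry for each row: "delta_pos": the shift along the tool's x, y, z as a fraction of full scale, a list of three; "rotation": the turn, a rotation vector about the tool's x, y, z as a fraction of full scale, a list of three. In form: {"delta_pos": [[dx, dy, dz], ...], "rotation": [[wx, wy, wz], ...]}. A call has 1 to 10 rows; each row shifts and turns the pose as measured when the row begins, along the tool's axes as they then stand; what a row does not reach is not made up. Full scale, the value 1, is 30 mm for a shift and 6 degrees for a turn. A row lasts 1/10 s, in which the tool goes at most 50 mm and 8.59 degrees, less where a joint would pass 70% of its speed; a pose out of reach is approached as far as the arm can. A call with a number of a shift or a turn outside -1 to 1 is refused whole. A call with a gripper value outside its range is refused whole. "gripper" is the closure, from -1 (fully open) to 1 (shut), so that 0 is half open, set as the call begins (left out, the last holds). The fingers move at their own pace and stop on an object; "grip_force" is the grip in N (left out, the last holds). Time passes only in rows, so rows that do not move let the fingers close. It gives the time, the measured TCP pose, the force and the opening at its end, in the units of the state.
- monitor.observe(): the state, without advancing time (a new reading comes with each control period).
- optics.grab_frame(name): name is "scene" or "top" or "wrist"; returns the picture (400x640x3 uint8, red, green, blue); there is no depth.
- optics.camera_params(name): a dict with "fx", "fy", "cx", "cy" (pixels), "origin" and "rotation" of the camera in the world. Camera axes: x right, y down, z forward; pixel columns grow to the right and rows downward; lengths in m; the calibration is good to about 2 mm. A picture is of the moment at which its call begins: read the wrist's pose just before it. camera_params takes no time and is no camera call; for the wrist camera it gives the pose at the moment of the call.
- bot.job_done(): hands the job in, once; it reports no verdict.
The state is a dict: "clock": time; "qpos": joint angles; "qd": joint speeds; "joint_efforts": joint torques, N m; "position": TCP position; "tool_rot": TCP orientation; "force": force on the tool from outside, world axes, zero at the start; "moment": the same for the moment, N m; "grip_width": finger opening in m.
Only numpy, scipy, OpenCV 4.12 (cv2) and the standard library are available. Lean on these libraries where they do the work, as an engineer would, in place of code of your own. Each camera call takes 0.05 s, during which the arm holds its last target. There are 200 camera calls.

TASK

On the white carton sealer, lift the sprung plunger by its black cap, swing the blue tape head with it counter-clockwise (seen from above) to the other notch, and let the plunger drop fully home so that the head is locked. Then turn the red feed knob in the middle of the head clockwise, counting clicks, to the third stop (the red mark) without running on towards the fourth, and hold it there: it springs back when let go, so finish with the gripper still holding the knob on the third stop. Leave the other things on the counter where they are.

Things in the scene. Friction and masses are not known exactly. Their poses are not given: they have to be found in the camera images.
- hub (a point): Pivot axis of the blue tape head, at the top face of its plate, 96 mm above the counter. It sits on the fixed white carton sealer (310 x 250 x 68 mm, turned up to 0.35 rad). On the head: an arm with the plunger 110 mm from the pivot; opposite, a flat tan tape roll (90 mm across, top at 120 mm height); in the middle a pedestal with white dial and red knob.
- plunger_cap (a point): Centre of the plunger's round black cap: 28 mm across, from 112 to 140 mm above the counter while home (this point at 126 mm). Arm below at 96 mm, with a 20 mm wide bushing up to 106 mm. It is 110 mm from the pivot and turns with the head; x points outward from the pivot, z up. Lifting takes 4 to 7 N; its spring drives it down when let go.
- notch_b (a point): Sealing notch in the steel index plate, where the plunger's pin must drop: mid-width, 110 mm from the pivot, at the plate's top face (82 mm). The notch is 13 mm wide, the pin (straight below the cap) 8 mm with a round end. The only other notch, where the pin starts, lies 0.9 rad clockwise of it seen from above.
- plunger (a joint): Lift of the plunger in m: 0 fully home in a notch, about 0.009 resting on top of the plate between the notches, 0.02 upper limit. Above 0.010 the pin is clear of the notch and the head can swing.
- head (a joint): Angle of the tape head in rad: 0 at the loading notch (start), growing counter-clockwise seen from above, 0.9 at the sealing notch, end stop at 0.93. It swings with light friction when the pin is clear; about 0.02 rad of play when locked.
- knob_grip (a point): Where to grip the red feed knob: on the head's pivot axis, 158 mm above the counter. A red bar 48 mm long, 14 mm wide, from 138 to 174 mm height, over a white dial (66 mm across, top at 123 mm). x points along the bar to the end with the white pointer line, y across it, z up. At rest the pointer is towards the plunger; the knob is carried round with the head.
- feed_knob (a joint): Turn of the knob against the head in rad: 0 at rest, growing clockwise seen from above. Click stops every 0.4: first 0.4, second 0.8, third 1.2 (red dial mark), fourth 1.6, fifth 2.0. Resistance rises and falls by about 0.02 N m a click, over a return spring of 0.03 (rest) to 0.06 N m (third stop) that takes the knob right back when let go.
- doorknob: Bystander, to be left alone: a brass doorknob sample on a 70 mm dark wooden block, 78 mm high. Origin at the centre of its underside.
- tin: Bystander, to be left alone: a round blue-lidded grommet tin, 87 mm across, 48 mm high. Origin at the centre of its underside.
- spare_roll: Bystander, to be left alone: a spare tan tape roll lying flat, 90 mm across, 24 mm high. Origin at the centre of its underside.
- label_box: Bystander, to be left alone: a cardboard label box 80 x 50 x 45 mm. Origin at the centre of its underside.
- stamp: Bystander, to be left alone: a small hand stamp, 50 x 30 mm foot, wooden handle, 74 mm high. Origin at the centre of its underside.
- clip_cup: Bystander, to be left alone: an open square yellow cup, 70 mm wide, 50 mm high. Origin at the centre of its underside.

How it is judged:
On the way, in this order (a step that is already met when the one before it is completed fails the run):
1. the plunger is lifted clear of the loading notch (value of joint plunger above 0.0105 m and value of joint head below 0.3 rad), for 0.1 s.
2. the head stands at the sealing notch with the plunger home in it (value of joint head between 0.85 and 0.95 rad and value of joint plunger below 0.003 m and contact force between the fingers and plunger below 0.5 N), for 0.2 s.
3. the knob is turned to the third stop (value of joint head between 0.85 and 0.95 rad and value of joint plunger below 0.003 m and value of joint feed_knob between 1.07 and 1.33 rad), for 0.2 s.
At the end, for the whole second after the job is handed in: The head is within 0.05 rad of the sealing notch with the plunger less than 3 mm from fully home, and the fingers hold the feed knob (contact force over 1 N), still, within 0.13 rad of the third stop (all of step 3 and velocity of joint feed_knob between -0.1 and 0.1 rad/s and contact force between the fingers and feed_knob above 1 N); the arm keeps its last pose, push and grip.
It fails at once if the knob is turned more than half-way on from the third stop to the fourth (value of joint feed_knob above 1.42 rad).
It fails at once if a bystander is moved by more than 30 mm (distance of any of doorknob, tin, spare_roll, label_box, stamp, clip_cup from where it was at the start of the episode above 0.03 m).
It also fails if it takes over 59 s, if anything falls off the work surface, if the arm or the gripper's body presses on something with over 40 N, if the wrist force passes 120 N, or if a joint passes its speed limit or range.

## Working session

There is one attempt and no reset: what is moved stays moved. The work goes in short steps, Python scripts to look and compute and a tool call to move; the robot and the scene stay as the last step left them, time stands still between calls to the robot, and variables do not carry over. Pictures are saved under pics/ and viewed, about 8 in all and at most 12, crops included, and the job is handed in when it is done.

Besides the shell and the picture viewer there is one more tool, called after "Emit:" as name(argument=value, ...) on one line, values as JSON. arm_command: Moves the arm, as the interface text tells. Its arguments: {"type":"object","properties":{"delta_pos":{"type":"array","items":{"type":"array","items":{"type":"number"}}},"rotation":{"type":"array","items":{"type":"array","items":{"type":"number"}}},"gripper":{"type":"number"},"grip_force":{"type":"number"}},"required":["delta_pos","rotation"]}

```bash
mkdir -p pics; cat > h.py <<'E'
import numpy as np, cv2
from workcell import monitor, optics, bot
def grab(n,f):
    p=optics.camera_params(n); im=np.asarray(optics.grab_frame(n)); cv2.imwrite(f'pics/{f}.png',im[:,:,::-1]); return im,p
def ray(p,u,v):
    d=np.array([(u-p['cx'])/p['fx'],(v-p['cy'])/p['fy'],1]); return np.array(p['origin']),np.array(p['rotation'])@d
def onz(p,u,v,z):
    o,d=ray(p,u,v); return o+d*(z-o[2])/d[2]
def proj(p,X):
    c=np.array(p['rotation']).T@(np.array(X)-np.array(p['origin'])); return p['fx']*c[0]/c[2]+p['cx'],p['fy']*c[1]/c[2]+p['cy']
E
python3 - <<'E'
from h import *
a,p=grab('top','top0'); b,q=grab('scene','scene0')
cv2.imwrite('pics/both.png',cv2.resize(np.vstack([a,b])[:,:,::-1],(480,600))) 
for k in (p,q): print({i:np.round(v,3).tolist() for i,v in k.items()if i!='name'})
print(monitor.observe())
E
```

```text
{'fx': 428.605, 'fy': 428.605, 'cx': 315.664, 'cy': 199.121, 'origin': [0.443, -0.002, 1.691], 'rotation': [-3.075, 0.017, -1.589]}
{'fx': 435.839, 'fy': 435.839, 'cx': 314.167, 'cy': 197.143, 'origin': [0.97, -0.731, 1.147], 'rotation': [-2.446, 0.013, 0.503]}
{'clock': 0.1, 'qpos': array([-1.23020577,  0.52197015, -0.03631689,  1.59993818,  0.02119047,
        1.02109383, -0.11281299]), 'qd': array([-1.06324554e-03, -2.24555559e-03,  6.03004770e-05, -1.39722576e-03,
        5.09383475e-04,  8.43004753e-04,  7.85375172e-04]), 'joint_efforts': array([ 3.39257771e-03, -9.28485274e+01,  1.98374502e+00, -3.70532477e+01,
        1.81319792e-02,  5.18181652e-03, -3.94563955e-06]), 'position': array([0.24950407, 0.57273002, 0.24477818]), 'tool_rot': array([-1.50408677,  1.56977142, -1.91491565]), 'force': array([ 0.36882615, -0.50572242,  0.42049826]), 'moment': array([-0.03671057,  0.06603727,  0.01263165]), 'grip_width': 0.08584400274903381}
```

View pics/top0.png

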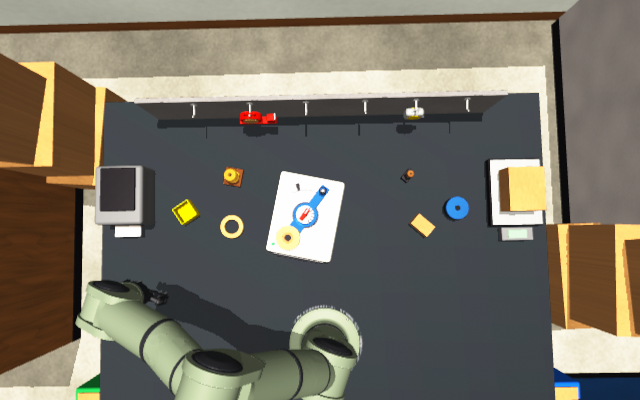

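View pics/scene0.png

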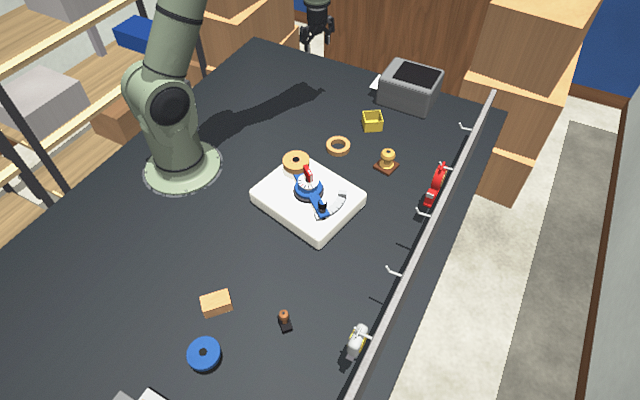

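```bash
cat >> h.py <<'E'
from scipy.spatial.transform import Rotation as Ro
_cp=optics.camera_params
def cpar(n):
    p=dict(_cp(n)); r=np.array(p['rotation'])
    if r.shape==(3,): p['rotation']=Ro.from_euler('xyz',r).as_matrix()
    return p
optics.camera_params=cpar
def tool():
    s=monitor.observe(); return s['position'],Ro.from_euler('xyz',s['tool_rot']).as_matrix()
E
python3 - <<'E'
from h import *
b={}
for n,box,cb in (('top',(270,170,350,270),(312,180,335,200)),('scene',(240,140,380,255),(312,196,334,218))):
    im=cv2.imread(f'pics/{n}0.png'); p=cpar(n); h=cv2.cvtColor(im,cv2.COLOR_BGR2HSV).astype(int)
    def cen(m,bx):
        k=np.zeros(m.shape,bool);x0,y0,x1,y1=bx;k[y0:y1,x0:x1]=1; v,u=np.nonzero(m&k); return u.mean(),v.mean(),len(u)
    H,S,V=h[...,0],h[...,1],h[...,2]
    red=cen(((H<8)|(H>172))&(S>150)&(V>80),box); blk=cen(V<70,cb); tan=cen((H>12)&(H<28)&(S>60)&(V>120),box); blu=cen((H>95)&(H<125)&(S>130)&(V>60),box)
    print(n,'red',red,onz(p,*red[:2],.158),'blk',blk,onz(p,*blk[:2],.134),'tan',tan,onz(p,*tan[:2],.118),'blue',blu)
    x0,y0,x1,y1=box; cv2.imwrite(f'pics/c_{n}.png',cv2.resize(im[y0:y1,x0:x1],None,fx=5,fy=5,interpolation=cv2.INTER_CUBIC))
o=tool();print(o); p=cpar('wrist'); print(p); print(np.linalg.norm(0))
E
```

```text
top red (np.float64(303.2413793103448), np.float64(215.55172413793105), 29) [0.48729391 0.06724162 0.158     ] blk (np.float64(322.0), np.float64(192.66666666666666), 3) [ 0.57006447 -0.00140885  0.134     ] tan (np.float64(288.4479166666667), np.float64(237.41666666666666), 96) [0.40945656 0.12452836 0.118     ] blue (np.float64(309.19633507853405), np.float64(209.39528795811518), 382)
scene red (np.float64(306.4), np.float64(172.0), 60) [0.48965488 0.0648555  0.158     ] blk (np.float64(321.78723404255317), np.float64(206.9787234042553), 47) [ 0.58843802 -0.01823846  0.134     ] tan (np.float64(311.56175298804783), np.float64(155.77689243027888), 753) [0.44892096 0.16979727 0.118     ] blue (np.float64(311.82588235294116), np.float64(196.37176470588236), 425)
(array([0.24950407, 0.57273002, 0.24477818]), array([[-3.45770961e-04,  3.99369199e-01,  9.16790120e-01],
       [-9.64820765e-04,  9.16789615e-01, -3.99369343e-01],
       [-9.99999475e-01, -1.02262847e-03,  6.83204696e-05]]))
{'fx': 351.2759967069355, 'fy': 351.2759967069355, 'cx': 315.33508499484225, 'cy': 203.27697609075668, 'origin': array([0.1886756 , 0.59915227, 0.37281942]), 'rotation': array([[ 0.39952249,  0.88518072,  0.23840483],
       [ 0.91672168, -0.38527307, -0.10576396],
       [-0.00176926,  0.26080595, -0.96538962]])}
0.0
```

View pics/c_scene.png

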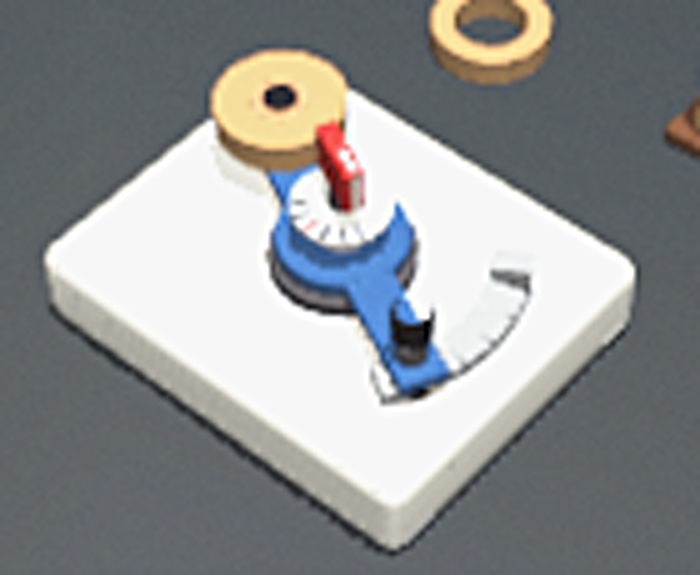

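Emit:
arm_command(delta_pos=[[0,-0.74,0.98],[0,-0.74,0.98],[0,-0.74,0.98],[0,-0.74,0.98],[0,-0.74,0.98],[0,-0.74,0.98],[0,-0.74,0.98],[0,-0.74,0.98],[0,-0.74,0.98],[0,-0.74,0.98]], rotation=[[0,0,0],[0,0,0],[0,0,0],[0,0,0],[0,0,0],[0,0,0],[0,0,0],[0,0,0],[0,0,0],[0,0,0]], gripper=-0.1)

```text
clock: 1.1
position: [0.4327, 0.243, 0.2419]
tool_rot: [-2.081, 1.565, -2.484]
force: [0.8, 0.7, -0.1]
grip_width: 0.0474
```

Emit:
arm_command(delta_pos=[[0,-0.74,0.98],[0,-0.74,0.98],[0,-0.74,0.98],[0,-0.74,0.98],[0,-0.74,0.98],[0,-0.74,0.98],[0,-0.74,0.98],[0,0,0],[0,0,0],[0,0,0]], rotation=[[0,0,0],[0,0,0],[0,0,0],[0,0,0],[0,0,0],[0,0,0],[0,0,0],[0.8,0,0],[0.8,0,0],[0.8,0,0]])

```text
clock: 2.1
position: [0.5658, 0.0019, 0.2403]
tool_rot: [-1.784, 1.561, -2.452]
force: [0.7, 0.9, -0.4]
grip_width: 0.0469
```

```bash
python3 - <<'E'
from h import *
im,p=grab('wrist','w1'); print(tool()); np.save('w1.npy',np.r_[p['origin'],p['rotation'].ravel(),p['fx'],p['cx'],p['cy']])
for X in ([.4885,.066,.174],[.575,-.002,.14]): print(proj(p,X))
E
```

```text
(array([0.56566542, 0.0021808 , 0.2402313 ]), array([[-0.00744369,  0.62380858,  0.78154171],
       [-0.00586268,  0.78152271, -0.62384925],
       [-0.99995511, -0.00922567, -0.00216022]]))
(np.float64(322.16024119520864), np.float64(39.27216787085166))
(np.float64(321.2547572630935), np.float64(223.66963469605122))
```

View pics/w1.png

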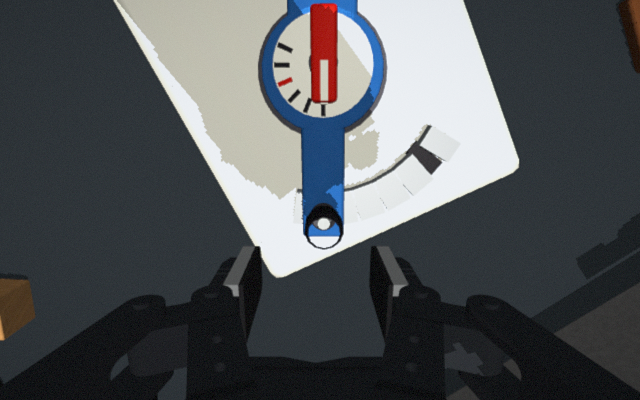

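```bash
python3 - <<'E'
from h import *
a=np.load('w1.npy');p=dict(origin=a[:3],rotation=a[3:12].reshape(3,3),fx=a[12],fy=a[12],cx=a[13],cy=a[14])
cap=onz(p,323.5,226,.14); dot=onz(p,323,223.5,.14);dial=onz(p,322.5,62,.123); kn=onz(p,323.5,53,.174);nb=onz(p,428,156,.082)
for n,v in dict(cap=cap,dot=dot,dial=dial,kn=kn,nb=nb).items(): print(n,v)
for h in (dial,kn):
    d=(cap-h)[:2]; print(np.hypot(*d),np.arctan2(d[1],d[0])); d=(nb-h)[:2]; print(np.hypot(*d),np.arctan2(d[1],d[0]))
im=cv2.imread('pics/w1.png');h=cv2.cvtColor(im,cv2.COLOR_BGR2HSV).astype(int)
m=((h[...,0]<8)|(h[...,0]>172))&(h[...,1]>150)&(h[...,2]>150); m[:,:300]=0;m[110:]=0
v,u=np.nonzero(m);print('red',u.min(),u.max(),v.min(),v.max(),cv2.minAreaRect(np.c_[u,v].astype(np.float32)))
P,R=tool(); print('toolz yaw',np.arctan2(R[1,2],R[0,2]), 'cap in tool', R.T@(np.r_[cap[:2],.24]-P))
E
```

```text
cap [ 0.57727131 -0.00182446  0.14      ]
dot [ 0.57564021 -0.00098593  0.14      ]
dial [0.4925765  0.06366365 0.123     ]
kn [0.49404411 0.06254163 0.174     ]
nb [0.59833131 0.09029129 0.082     ]
0.10706027798609835 -0.6581998991376723
0.10905554642022453 0.24665942303261265
0.10521292592691567 -0.6582958839108315
0.10791601148612068 0.2600628859314482
red 313 336 4 99 ((324.5, 51.5), (95.0, 23.0), 90.0)
toolz yaw -0.6736601204176496 cap in tool [0.00016839 0.00411179 0.01156967]
```

Emit:
arm_command(delta_pos=[[0,0.14,0.39],[0.5,0,0],[0.8,0,0],[0.8,0,0],[0.7,0,0],[0.4,0,0]], rotation=[[-0.15,0,0.09],[0,0,0],[0,0,0],[0,0,0],[0,0,0],[0,0,0]])

```text
clock: 2.75
position: [0.5823, -0.0021, 0.1421]
tool_rot: [1.405, 1.565, 0.766]
force: [0.4, 0.0, 0.1]
grip_width: 0.0472
```

```bash
cat > st.py <<'E'
from h import *
import sys
T=np.array([float(x) for x in sys.argv[1:4]]); Y=float(sys.argv[4]) # target pos, toolz yaw
P,R=tool(); y=np.arctan2(R[1,2],R[0,2]); s=monitor.observe()
print('t',s['clock'],'P',P.round(4),'yaw',round(y,4),'x',R[:,0].round(4),'F',s['force'].round(1),'M',s['moment'].round(2),'w',s['grip_width'])
print('units',(R.T@(T-P)/.03).round(3),'rot x',round(-(Y-y)/.10472,3),'tilt wz',round(-R[:,0]@np.r_[-np.sin(Y),np.cos(Y),0]/.10472*1,3))
E
python3 st.py .577 -.002 .13 -.658
python3 -c "
from h import *
im,p=grab('wrist','w2')
print(proj(p,[.577,-.002,.14]))"
```

```text
t 2.75 P [ 0.5823 -0.0021  0.1421] yaw -0.6392 x [ 0.0042  0.0041 -1.    ] F [0.4 0.  0.1] M [-0.08  0.03  0.02] w 0.04717777640432439
units [ 0.403 -0.105 -0.144] rot x 0.18 tilt wz -0.055
(np.float64(308.75675911794264), np.float64(267.28651941760603))
```

View pics/w2.png

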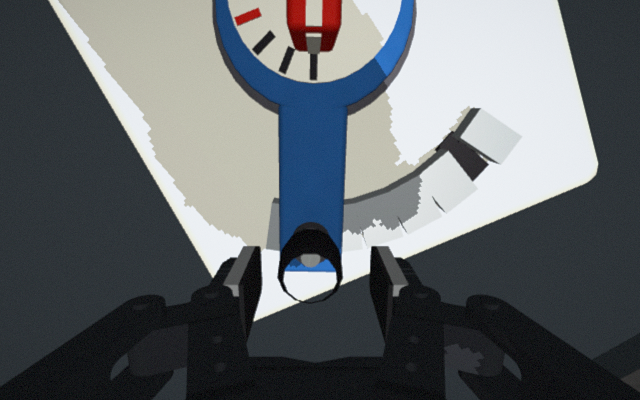

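Emit:
arm_command(delta_pos=[[0.2,-0.09,-0.1],[0.2,0,0],[0,0,0],[0,0,0]], rotation=[[0.18,0,-0.05],[0,0,0],[0,0,0],[0,0,0]])

```text
clock: 3.2
position: [0.5786, -0.0027, 0.1294]
tool_rot: [0.315, 1.57, -0.343]
force: [0.1, 0.8, 0.7]
grip_width: 0.0472
```

Emit:
arm_command(delta_pos=[[0,0,0],[0,0,0],[0,0,0],[0,0,0],[0,0,0]], rotation=[[0,0,0],[0,0,0],[0,0,0],[0,0,0],[0,0,0]], gripper=1, grip_force=40)

```text
clock: 3.7
position: [0.5791, -0.0025, 0.1304]
tool_rot: [0.652, 1.568, -0.005]
force: [0.4, 0.2, -5.2]
grip_width: 0.0264
```

```bash
python3 st.py .577 -.002 .13 -.658
```

```text
t 3.7 P [ 0.5791 -0.0025  0.1304] yaw -0.657 x [ 0.0023 -0.     -1.    ] F [ 0.4  0.2 -5.2] M [-0.02 -0.21  0.03] w 0.026437728684972173
units [ 0.013 -0.028 -0.065] rot x 0.01 tilt wz -0.014
```

Emit:
arm_command(delta_pos=[[-0.25,0,0],[-0.25,0,0],[0,0,0],[0,0,0]], rotation=[[0,0,0],[0,0,0],[0,0,0],[0,0,0]])

```text
clock: 4.1
position: [0.579, -0.0026, 0.1467]
tool_rot: [0.602, 1.569, -0.055]
force: [1.9, -0.6, -7.6]
grip_width: 0.0266
```

```bash
python3 st.py .577 -.002 .144 -.658;  python3 -c "
from h import *
im,p=grab('wrist','w3')"
```

```text
t 4.1 P [ 0.579  -0.0026  0.1467] yaw -0.6572 x [ 2.2e-03 -1.0e-04 -1.0e+00] F [ 1.9 -0.6 -7.6] M [-0.13 -0.27 -0.08] w 0.026617708953470105
units [ 0.089 -0.024 -0.065] rot x 0.008 tilt wz -0.012
```

View pics/w3.png

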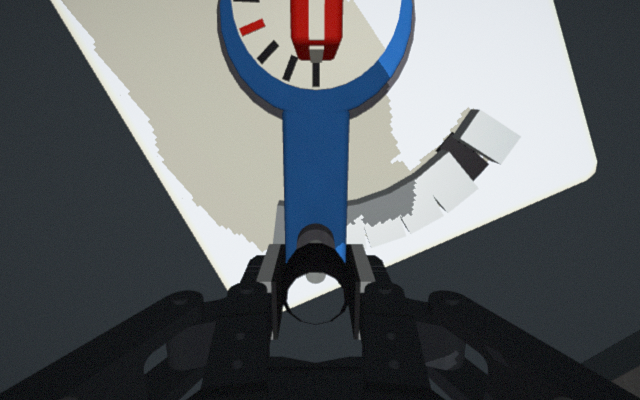

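Emit:
arm_command(delta_pos=[[0,0.33,-0.015],[0,0.33,-0.015],[0,0.33,-0.015],[0,0.33,-0.015],[0,0.33,-0.015]], rotation=[[-0.86,0,0],[-0.86,0,0],[-0.86,0,0],[-0.86,0,0],[-0.86,0,0]])

```text
clock: 4.65
position: [0.5993, 0.0418, 0.1459]
tool_rot: [-0.869, 1.569, -1.063]
force: [0.0, -0.4, -5.5]
grip_width: 0.0261
```

```bash
cat > hd.py <<'E'
from h import *
P,R=tool();d=P[:2]-[.491,.0645];print('r',np.hypot(*d),'ang',np.arctan2(d[1],d[0]))
E
python3 hd.py; python3 st.py .5982 .0913 .146 .245
```

```text
r 0.11065477602366132 ang -0.20652774757689202
t 4.65 P [0.5993 0.0418 0.1459] yaw -0.1947 x [ 8.0e-04 -1.4e-03 -1.0e+00] F [ 0.  -0.4 -5.5] M [-0.04  0.04 -0.04] w 0.02608215278759682
units [-0.005  1.611 -0.355] rot x -4.199 tilt wz 0.015
```

Emit:
arm_command(delta_pos=[[0,0.33,-0.015],[0,0.33,-0.015],[0,0.33,-0.015],[0,0.33,-0.015],[0,0.31,-0.015],[0,0,0]], rotation=[[-0.84,0,0],[-0.84,0,0],[-0.84,0,0],[-0.84,0,0],[-0.84,0,0],[0,0,0]])

```text
clock: 5.25
position: [0.5974, 0.0909, 0.1442]
tool_rot: [-2.104, 1.567, -1.837]
force: [2.3, -0.2, -6.7]
grip_width: 0.0263
```

```bash
python3 hd.py; python3 st.py .5982 .0913 .146 .245
python3 -c "
from h import *
im,p=grab('wrist','w4')"
```

```text
r 0.10966027795345638 ang 0.24325359805791788
t 5.25 P [0.5974 0.0909 0.1442] yaw 0.2666 x [-0.001  -0.0038 -1.    ] F [ 2.3 -0.2 -6.7] M [ 0.19 -0.31  0.03] w 0.02629441659007219
units [-0.059  0.005  0.028] rot x 0.206 tilt wz 0.033
```

View pics/w4.png

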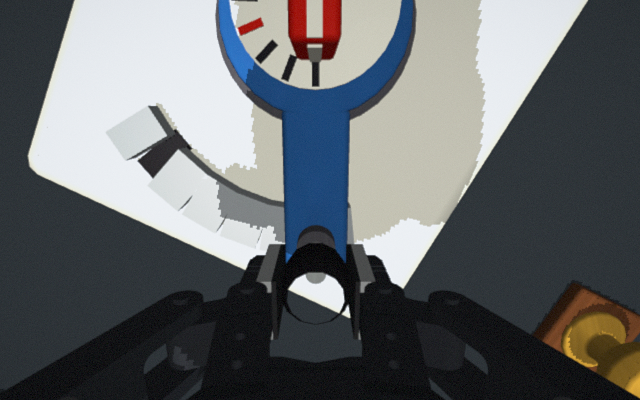

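Emit:
arm_command(delta_pos=[[0.2,0,0],[0.2,0,0],[0.07,0,0],[0,0,0],[0,0,0]], rotation=[[0,0,0],[0,0,0],[0,0,0],[0,0,0],[0,0,0]])

```text
clock: 5.8
position: [0.5978, 0.0898, 0.1303]
tool_rot: [-1.927, 1.567, -1.67]
force: [-1.4, 0.3, -1.2]
grip_width: 0.0261
```

```bash
python3 hd.py; python3 st.py .5982 .0913 .1304 .245
```

```text
r 0.10977938906597548 ang 0.2325768050978859
t 5.8 P [0.5978 0.0898 0.1303] yaw 0.2573 x [-3.0e-04 -3.4e-03 -1.0e+00] F [-1.4  0.3 -1.2] M [0.13 0.29 0.02] w 0.026073906723286664
units [-0.002  0.045  0.025] rot x 0.117 tilt wz 0.031
```

Emit:
arm_command(delta_pos=[[0,0,0],[0,0,0],[0,0,0],[0,0,0],[0,0,0]], rotation=[[0,0,0],[0,0,0],[0,0,0],[0,0,0],[0,0,0]], gripper=-0.1)

```text
clock: 6.3
position: [0.5984, 0.0898, 0.1303]
tool_rot: [-1.596, 1.567, -1.34]
force: [0.3, -0.8, -0.3]
grip_width: 0.0469
```

Emit:
arm_command(delta_pos=[[-0.3,0,0],[-0.9,0,0],[-0.9,0,0],[-0.9,0,0],[-0.3,0,-0.5],[0,0,-0.9],[0,0,-0.9],[0,0,0]], rotation=[[0,0,0],[0,0,0],[0,0,0],[0,0,0],[0,0,0],[0,0,0],[0,0,0],[0,0,0]])

```text
clock: 7.1
position: [0.5296, 0.0723, 0.2377]
tool_rot: [-0.89, 1.567, -0.635]
force: [1.0, 1.0, 0.9]
grip_width: 0.047
```

```bash
python3 st.py .491 .0645 .24 .245
python3 - <<'E'
from h import *
im,p=grab('wrist','w5'); a,q=grab('scene','s5')
cv2.imwrite('pics/v5.png',np.vstack([im[:,:,::-1],cv2.resize(a[150:250,250:370,::-1],(640,533))])[:900])
np.save('w5.npy',np.r_[p['origin'],p['rotation'].ravel(),p['fx'],p['cx'],p['cy']])
c=a[140:255,240:380,::-1]; c=cv2.resize(c,(487,400),interpolation=cv2.INTER_CUBIC)
cv2.imwrite('pics/v5.png',cv2.resize(np.hstack([im[:,:,::-1],c]),(800,284)))
y=.245
print([np.round(proj(p,X),1) for X in ([.491,.0645,.174],[.491+.11*np.cos(y),.0645+.11*np.sin(y),.14],[.491+.11*np.cos(y),.0645+.11*np.sin(y),.149])])
E
```

```text
t 7.1 P [0.5296 0.0723 0.2377] yaw 0.256 x [ 0.0034 -0.0025 -1.    ] F [1.  1.  0.9] M [-0.   -0.01  0.01] w 0.047025127690677654
units [-0.079  0.075 -1.311] rot x 0.105 tilt wz 0.031
[array([319.8, 159.5]), array([317.3, 304.7]), array([317.3, 311.7])]
```

View pics/w5.png

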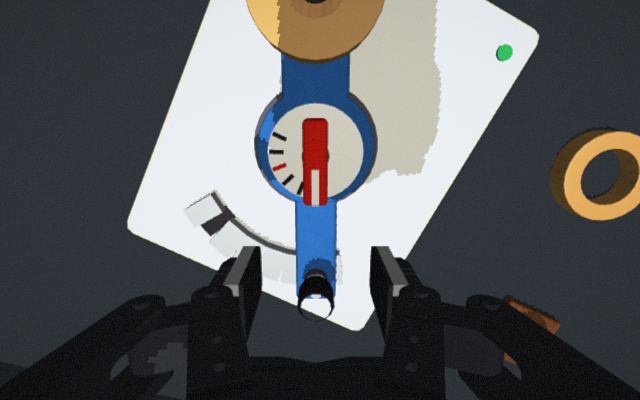

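```bash
python3 - <<'E'
from h import *
a=cv2.imread('pics/scene0.png')[140:255,240:380]; b=cv2.imread('pics/s5.png')[140:255,240:380]
cv2.imwrite('pics/v6.png',cv2.resize(np.hstack([a,b])[:, :],(800,329),interpolation=cv2.INTER_CUBIC))
w=np.load('w5.npy');p=dict(origin=w[:3],rotation=w[3:12].reshape(3,3),fx=w[12],fy=w[12],cx=w[13],cy=w[14])
im=cv2.imread('pics/w5.png');h=cv2.cvtColor(im,cv2.COLOR_BGR2HSV).astype(int)
m=((h[...,0]<8)|(h[...,0]>172))&(h[...,1]>150)&(h[...,2]>150); m[:,:295]=0;m[:,340:]=0;m[230:]=0;m[:100]=0
v,u=np.nonzero(m);print('red',u.min(),u.max(),v.min(),v.max(),np.median(u))
for vv in (120,140,160,180,200): uu=np.nonzero(m[vv])[0]; print(vv,uu.min(),uu.max())
c=onz(p,(u.min()+u.max())/2,(v.min()+v.max())/2,.174); cap=onz(p,316.5,302,.14)
print(c,cap,np.hypot(*(cap-c)[:2]),np.arctan2(*(cap-c)[1::-1])); P,R=tool(); print('units to knob',R.T@(np.r_[c[:2],.158]-P)/.03)
E
```

```text
red 305 325 121 203 316.0Traceback (most recent call last):
  File "<stdin>", line 8, in <module>
    return umr_minimum(a, axis, None, out, keepdims, initial, where)
ValueError: zero-size array to reduction operation minimum which has no identity
```

View pics/v6.png

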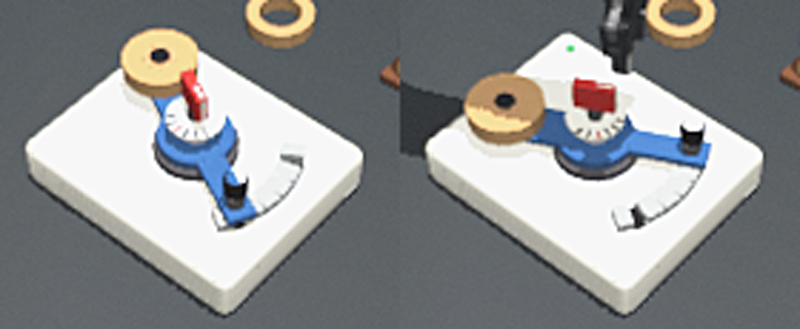

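```bash
python3 - <<'E'
from h import *
w=np.load('w5.npy');p=dict(origin=w[:3],rotation=w[3:12].reshape(3,3),fx=w[12],fy=w[12],cx=w[13],cy=w[14])
c=onz(p,315,162,.174); cap=onz(p,316.5,302,.14); t=onz(p,315.5,121,.174);b=onz(p,315,204,.174)
print(c,cap,np.hypot(*(cap-c)[:2]),np.arctan2(*(cap-c)[1::-1]),'bar',np.hypot(*(b-t)[:2]),np.arctan2(*(b-t)[1::-1])); P,R=tool(); print('units to knob',R.T@(np.r_[c[:2],.158]-P)/.03, R.T@(np.array([.491,.0645,.158])-P)/.03)
a=cv2.imread('pics/scene0.png');
E
```

```text
[0.49301238 0.06228783 0.174     ] [0.59575573 0.09007995 0.14      ] 0.10643587788666603 0.26417815093656544 bar 0.045734101400159 0.24968981613349997
units to knob [ 2.64892903 -0.01325201 -1.35654435] [ 2.64847871  0.07508397 -1.40273556]
```

Emit:
arm_command(delta_pos=[[0,0.03,-0.7],[0,0,-0.65],[0.4,0,0],[0.8,0,0],[0.8,0,0],[0.3,0,0],[0,0,0]], rotation=[[0.08,0,0.03],[0,0,0],[0,0,0],[0,0,0],[0,0,0],[0,0,0],[0,0,0]])

```text
clock: 7.9
position: [0.4976, 0.066, 0.1664]
tool_rot: [0.105, 1.562, 0.353]
force: [-0.8, -0.3, 0.9]
grip_width: 0.0469
```

```bash
python3 st.py .492 .063 .157 .248
```

```text
t 7.9 P [0.4976 0.066  0.1664] yaw 0.2486 x [ 0.0082  0.003  -1.    ] F [-0.8 -0.3  0.9] M [-0.02  0.04 -0.06] w 0.04688249422503231
units [ 0.312 -0.051 -0.208] rot x 0.006 tilt wz -0.009
```

Emit:
arm_command(delta_pos=[[0.16,-0.05,-0.21],[0.16,0,0],[0,0,0]], rotation=[[0,0.08,0],[0,0,0],[0,0,0]])

```text
clock: 8.2
position: [0.4928, 0.0631, 0.1572]
tool_rot: [0.678, 1.569, 0.927]
force: [0.2, 0.0, 0.3]
grip_width: 0.0471
```

Emit:
arm_command(delta_pos=[[0,0,0],[0,0,0],[0,0,0],[0,0,0],[0,0,0],[0,0,0]], rotation=[[0,0,0],[0,0,0],[0,0,0],[0,0,0],[0,0,0],[0,0,0]], gripper=1, grip_force=40)

```text
clock: 8.8
position: [0.4933, 0.0623, 0.1583]
tool_rot: [-0.007, 1.568, 0.241]
force: [1.4, -1.6, -4.9]
grip_width: 0.0136
```

```bash
python3 st.py .492 .063 .157 .248; python3 -c "
from h import *
im,p=grab('wrist','w7')"
```

```text
t 8.8 P [0.4933 0.0623 0.1583] yaw 0.2479 x [ 2.5e-03  6.0e-04 -1.0e+00] F [ 1.4 -1.6 -4.9] M [-0.08 -0.14  0.05] w 0.013643405211691365
units [ 0.042  0.034 -0.038] rot x -0.001 tilt wz 0.0
```

View pics/w7.png

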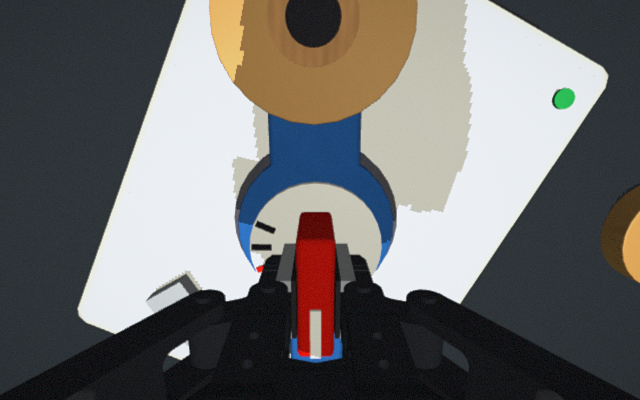

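Emit:
arm_command(delta_pos=[[0,0,0],[0,0,0],[0,0,0],[0,0,0],[0,0,0]], rotation=[[0.7,0,0],[0.7,0,0],[0.7,0,0],[0.7,0,0],[0.7,0,0]])

```text
clock: 9.35
position: [0.4933, 0.0628, 0.1583]
tool_rot: [0.648, 1.568, 0.517]
force: [1.5, -1.3, -5.0]
grip_width: 0.0132
```

```bash
python3 st.py .492 .063 .1575 -.955
```

```text
t 9.35 P [0.4933 0.0628 0.1583] yaw -0.1304 x [ 0.0025  0.0014 -1.    ] F [ 1.5 -1.3 -5. ] M [-0.11 -0.26  0.01] w 0.01317717822949699
units [ 0.026 -0.001 -0.045] rot x 7.875 tilt wz -0.028
```

Forces are small and it is tracking well (0.378 rad turned so far).

Emit:
arm_command(delta_pos=[[0,0,0],[0,0,0],[0,0,0],[0,0,0],[0,0,0],[0,0,0],[0,0,0],[0,0,0],[0,0,0]], rotation=[[0.7,0,0],[0.7,0,0],[0.7,0,0],[0.7,0,0],[0.7,0,0],[0.7,0,0],[0.7,0,0],[0.7,0,0],[0.7,0,0]])

```text
clock: 10.25
position: [0.4938, 0.0637, 0.1583]
tool_rot: [1.244, 1.567, 0.428]
force: [1.5, -1.4, -7.1]
grip_width: 0.0134
```

```bash
python3 st.py .492 .063 .1575 -.955
```

```text
t 10.25 P [0.4938 0.0637 0.1583] yaw -0.8161 x [ 0.0038  0.0017 -1.    ] F [ 1.5 -1.4 -7.1] M [-0.37 -0.3   0.02] w 0.013432242569234575
units [ 0.026 -0.06  -0.025] rot x 1.326 tilt wz -0.039
```

Emit:
arm_command(delta_pos=[[0,0,0],[0,0,0],[0,0,0],[0,0,0],[0,0,0]], rotation=[[0.5,0,0],[0.5,0,0],[0.25,0,0],[0,0,0],[0,0,0]])

```text
clock: 10.75
position: [0.4939, 0.0638, 0.1583]
tool_rot: [1.23, 1.567, 0.277]
force: [1.8, -1.6, -4.6]
grip_width: 0.0133
```

```bash
python3 st.py .492 .063 .1575 -.955; python3 -c "
from h import *
im,p=grab('wrist','w8'); y=.245; print(proj(p,[.492+.11*np.cos(y),.063+.11*np.sin(y),.14]))"
```

```text
t 10.75 P [0.4939 0.0638 0.1583] yaw -0.9522 x [ 0.0041  0.0012 -1.    ] F [ 1.8 -1.6 -4.6] M [-0.57 -0.21  0.03] w 0.013333032474541406
units [ 0.025 -0.069 -0.015] rot x 0.027 tilt wz -0.038
(np.float64(524.5291534392331), np.float64(335.7370008548475))
```

View pics/w8.png

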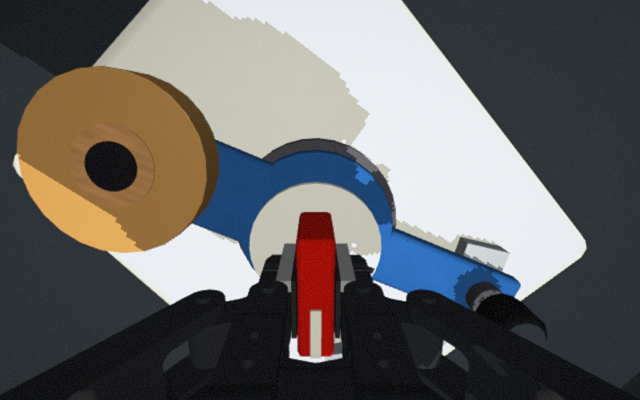

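```bash
python3 - <<'E'
from h import *
p=cpar('wrist'); im=cv2.imread('pics/w8.png').max(2)
m=(im<40).astype(np.uint8); m[:,170:]=0; m[:130]=0;m[210:]=0;m[:,:70]=0
v,u=np.nonzero(m); print(u.mean(),v.mean())
for z in (.112,.12):
  X=onz(p,u.mean(),v.mean(),z); d=np.array([.493,.063])-X[:2]; print(X,np.hypot(*d),np.arctan2(d[1],d[0]))
# bar edges in image for tool/knob yaw
t=onz(p,316,213,.174);b=onz(p,316.5,330,.174); d=b-t; print('bar yaw',np.arctan2(d[1],d[0]))
E
python3 st.py .492 .063 .1575 -.955
```

```text
110.36919938806732 165.81540030596634
[0.38817042 0.0356734  0.112     ] 0.10833274129353623 0.25500153616535565
[0.39122862 0.03942389 0.12      ] 0.10446648244438132 0.22764208353047735
bar yaw -0.9478837304823536
t 10.8 P [0.494  0.0638 0.1583] yaw -0.9523 x [ 0.0042  0.0012 -1.    ] F [ 0.8 -1.3 -4.3] M [-0.5  -0.23  0.05] w 0.013319321894810575
units [ 0.026 -0.07  -0.016] rot x 0.026 tilt wz -0.039
```

```bash
python3 -c "
from h import *
print(bot.job_done()); print(monitor.observe()['clock'])"; python3 st.py .492 .063 .1575 -.955
```

```text
the job is handed in; nothing more can be done
None
the job is handed in; nothing more can be done
the job is handed in; nothing more can be done
```

I lifted the plunger about 16 mm and swung the tape head about 0.89 rad counter-clockwise. I then lowered the plunger into the sealing notch, let go, and turned the red knob clockwise. I handed the job in at about 10.8 s with the gripper holding the knob.

- **Head locked:** With the plunger gripped, the tool came back to its starting height (130.3 mm against 130.4 mm) with almost no force. The released cap looked home in the scene view. I had no direct reading of the plunger lift.
- **Knob at the third stop:** The tool turned 1.20 rad, and the bar stayed aligned with the jaws in the wrist picture. I set the stop by the measured turn angle, because the clicks did not show clearly in the force readings.
- **Head angle:** It came out at 0.23 or 0.255 rad world yaw, depending on the height assumed for the tape roll's hole. The notch measured about 0.245. That puts the knob at roughly 1.18 to 1.20 rad on the head, inside the 1.07 to 1.33 limits.
- **Grip:** The fingers were set to 40 N on the 14 mm bar (13.3 mm opening). The tool was still, with under 6 N of outside force.
- **Bystanders:** The arm's path stayed clear above them. I did not measure their positions again at the end.

No check failed outright. The small disagreements were a cap-to-pivot distance of 105–107 mm in the pictures against the nominal 110 mm, and a 1–2 mm spread in the pivot position.

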